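# Hang the weight hanger on the spring balance and prove the hold

### The arm

A 6-joint arm with a two-finger parallel gripper is mounted at the origin on a cart in front of the work surface, level with it; the furniture and walls round the work are solid. World frame = base frame: x ahead of the robot, y to its left, z up, the work surface at z = 0. Lengths are in mm, angles in degrees, forces in N, time in s.
With the tool pointing down it reaches from about 250 to 775 mm from the base axis. Payload 8.9 kg.
Tool frame: the origin (TCP) lies between the finger pads; the fingertips stand 17 mm ahead of it and the grasp point (between the pads) lies 2 mm behind it; z points along the fingers, y is the line along which they close (so a half turn about z gives the same grasp; the last joint's range is limited). The gripper opens to 85 mm and grips with 20 to 120 N. Pads are 22 mm wide; open, the fingers measure 114 mm over their backs; the gripper's body (76 mm by 85 mm) begins 54 mm behind the grasp point. The pads swing forward as they close: fully open they stand 13 mm farther back than shut.
Start: joints at [-82.752, 16.656, -8.789, 64.555, 0, 82.019], TCP at [137.909, -506.562, 248.305] pointing down, gripper open.
Joint ranges: [-144.48, 144.48], [-52.06, 99.96], [-74.48, 78.29], [-112.23, 115.85], [-86.99, 84.42], [-180, 180]. Speed limits (degrees/s): [127.2, 127.2, 159.86, 180, 180, 180].

### API

Orientations are given as a 3x3 rotation matrix whose columns are the frame's x, y, z axes.
In Python, from plant import env gives the robot as it stands.
- The arm moves only by the tool play_rows, never from a script. Its argument "series" is a list of rows, each an object of numbers: "x", "y", "z": the shift along the tool's x, y, z in cm; "rx", "ry", "rz": the turn, a rotation vector about the tool's x, y, z in rad; "hand": the closure, from 0 (fully open) to 1 (shut). In form: [{"x": .., "y": .., "z": .., "rx": .., "ry": .., "rz": .., "hand": ..}, ...]. A call has 1 to 12 rows; each row is the pose to reach, as a shift and turn from the pose commanded when the call began, along the tool's axes at that moment; what a row does not reach only later rows make up. A row lasts 1/8 s, in which the tool goes at most 62.5 mm and 10.7 degrees, less where a joint would pass 70% of its speed; a pose out of reach is approached as far as the arm can. A call with a gripper value outside its range is refused whole. The fingers move at their own pace and stop on an object; the grip force is fixed at half the most. Time passes only in rows, so rows that repeat a pose let the fingers close. It gives the time, the measured TCP pose, the force, the opening and the grip force at its end, in the units of the state.
- env.sense(): the state, without advancing time (a new reading comes with each control period).
- env.camera(name): name is "scene" or "top" or "wrist"; returns a dict with "image" (480x640x3 uint8, blue, green, red), "fx", "fy", "cx", "cy" (pixels), "R" (3x3) and "t" (3): a world point X has camera coordinates R X + t. Camera axes: x right, y down, z forward; pixel columns grow to the right and rows downward; lengths in mm; the calibration is good to about 2 mm. A picture is of the moment at which its call begins. There is no depth.
- env.sign_off(): hands the job in; it is judged then, once.
The state is a dict: "t": time; "joint_positions": joint angles; "qvel": joint speeds; "effort": joint torques, N m; "eef_pos": TCP position; "ee_rot": TCP orientation; "contact_force": force on the tool from outside, world axes, zero at the start; "ft_torque": the same for the moment, N m; "opening": opening from 0.0 (shut) to 1.0 (fully open); "grasp_force": force on a finger pad.
Only numpy, scipy, OpenCV 4.12 (cv2) and the standard library are available. Lean on these libraries where they do the work, as an engineer would, in place of code of your own. Each camera call takes 0.05 s, during which the arm holds its last target. There are 200 camera calls.

### The job

Hang the slotted-weight hanger by its eye on the hook of the spring balance. Keep hold of it and pull it gently down until the balance reads about 6 newtons, to be sure that it is caught, then ease it back up and let go, so that it hangs still and the balance carries its weight. Do not overload the balance, do not let it snap back, do not tip the hanger over, and leave the other things on the bench where they are.

Things in the scene. Friction and masses are not known exactly. Their poses are not given: they have to be found in the camera images.
- balance (a joint): Extension of the spring balance in m: 0 unloaded, grows as its rod is drawn straight down out of the case, end stop 0.085. 125 N/m: 8 mm is 1 newton. The white rod has one ring line per newton (red and thicker at 5 and 10); the reading is the number of lines that have come out below the case's black lower collar. The spring draws it back up; the rod can move in no other way.
- hook_seat (a point): Floor of the hook below the balance, where a load hangs; unloaded 320 mm up. Axes turn with the stand, z up. The hook is an orange J of 6 mm wire in its x-z plane, open to -x (roughly toward the robot). Its underside is 6 mm below the floor; its back is 16 mm behind (+x) up to 34 mm above the floor, where it bends in to the rod on the axis. The case begins 50 mm above the floor.
- hanger_grip (a point): Centre of the black ribbed grip sleeve of the weight hanger (loose, about 0.3 kg), 58 mm above its underside. Sleeve: round, 16 mm across, 40 mm long, the same from all sides. Below it the brass weights and steel foot, 64 mm across, up to 29 mm high; above it an 8 mm rod. z up along the hanger; the eye lies in the y-z plane, so its hole runs along x (both ways alike).
- hanger_eye (a point): Top inside of the hanger's round steel eye, the point that comes to rest on the hook's floor; on the hanger's axis, 198 mm above its underside and 140 mm above the centre of the grip sleeve. Hole 40 mm in diameter, 5 mm wire, whole hanger 203 mm high. Axes as for the grip.
- hanger: The whole weight hanger; origin at the centre of its underside, z up along its rod.
- wash_bottle: White wash bottle with red cap, 207 mm high, 70x97 mm, to be left alone; origin under its middle.
- flask: Small conical glass flask, 109 mm high, 69 mm across, to be left alone; origin under its middle.
- screwdriver: Small screwdriver with amber handle, 108 mm long, lying on the bench, to be left alone.
- pen: Short black pen, 85 mm long, lying on the bench, to be left alone.
- hook_tip (a point): Upper end of the hook's upturned tip: 18 mm in front (-x) of the floor's middle and 19 mm above it. The gap between tip and back, into which the eye's wire is lowered, is 27 mm wide.
- stand: Grey laboratory stand fixed to the bench, carrying the balance on a cross rod 535 mm up; origin on the bench straight below the hook, x away from the hook's opening. Base plate 14 mm high, from 60 mm in front of the origin to 140 mm behind it, 65 mm to either side; upright rod 100 mm behind. The balance's case is a yellow tube, 32 mm over its black collars, from 370 to 520 mm up.
Mind the look-alikes: they are no part of the job. Leave any blue or orange look-alike of the hanger alone.

How it is judged (in metres and radians):
On the way:
1. with the hanger's eye in the balance's hook and the hanger still in the fingers, it is drawn down until the balance reads 5 to 8 N for 0.3 s (value of joint balance between 0.04 and 0.064 m and distance between hanger_eye and hook_seat below 0.015 m and contact force between the fingers and hanger above 0.5 N), for 0.3 s.
At the end, for the whole second after the job is handed in: The hanger hangs freely by its eye from the floor of the balance's hook (within 12 mm), upright within 0.15 rad and nearly still (under 0.05 m/s and 0.5 rad/s), and the balance reads its weight alone (1.9 to 4 N) (value of joint balance between 0.015 and 0.032 m and distance between hanger_eye and hook_seat below 0.012 m and contact force between hanger and stand above 1 N and angle between hanger's own z axis and vertical below 0.15 rad and linear speed of hanger below 0.05 m/s and angular speed of hanger below 0.5 rad/s); the robot touches nothing.
It fails at once if the balance is overloaded: pulled beyond 9 N (value of joint balance above 0.072 m).
It fails at once if the balance snaps back (its rod flies up faster than 0.2 m/s) (velocity of joint balance below -0.2 m/s).
It fails at once if the hanger is tipped over (more than 0.8 rad) (angle between hanger's own z axis and vertical above 0.8 rad).
It fails at once if the wash bottle, flask, screwdriver or pen is moved by more than 30 mm (distance of any of wash_bottle, flask, screwdriver, pen from where it was at the start of the episode above 0.03 m).
It also fails if it takes over 61 s, if anything falls off the work surface, if the arm or the gripper's body presses on something with over 40 N, if the wrist force passes 120 N, or if a joint passes its speed limit or range.

## Working session

There is one attempt and no reset: what is moved stays moved. The work goes in short steps, Python scripts to look and compute and a tool call to move; the robot and the scene stay as the last step left them, time stands still between calls to the robot, and variables do not carry over. Pictures are saved under pics/ and viewed, at most 10 in all, crops included, and the job is handed in when it is done.

Besides the shell and the picture viewer there is one more tool, called after "Call:" as a command line: name --argument value ..., lists and objects as JSON in quotes. play_rows: Moves the arm, as the interface text tells. Its arguments: {"type":"object","properties":{"series":{"type":"array"}},"required":["series"]}

```bash
mkdir -p pics; cat > h.py <<'E'
import numpy as np,cv2
from plant import env
def ray(c,u,v):
    R=np.array(c["R"]);t=np.array(c["t"]);d=R.T@np.array([(u-c["cx"])/c["fx"],(v-c["cy"])/c["fy"],1.]);return -R.T@t,d
def onz(c,u,v,z):
    o,d=ray(c,u,v);return o+d*(z-o[2])/d[2]
def proj(c,X):
    p=np.array(c["R"])@np.array(X)+np.array(c["t"]);return np.array([c["fx"]*p[0]/p[2]+c["cx"],c["fy"]*p[1]/p[2]+c["cy"]])
def tri(l):
    A=0;b=0
    for c,u,v in l:
        o,d=ray(c,u,v);d=d/np.linalg.norm(d);P=np.eye(3)-np.outer(d,d);A=A+P;b=b+P@o
    return np.linalg.solve(A,b)
E
python3 - <<'E'
from h import *
for n in("scene","top"):
    c=env.camera(n);cv2.imwrite(f"pics/{n}0.png",c["image"]);print(n,-np.array(c["R"]).T@np.array(c["t"]),c["fx"],np.array(c["R"]).round(3).tolist())
s=env.sense();print(s["ee_rot"],s["eef_pos"],s["t"])
E
```

```text
scene [ -24.63507484  408.33224534 1050.76174053] 483.8859937490403 [[-0.693, -0.72, 0.017], [-0.527, 0.492, -0.693], [0.491, -0.489, -0.721]]
top [ 470.70393872 -164.78483147 1287.3466586 ] 455.7087214886745 [[0.004, -1.0, 0.003], [-0.998, -0.004, -0.062], [0.062, -0.002, -0.998]]
[[ 9.64885217e-01  2.62671847e-01 -1.34852027e-04]
 [ 2.62671831e-01 -9.64884590e-01  1.11214926e-03]
 [ 1.62013658e-04 -1.10851821e-03 -9.99999372e-01]] [ 137.87863111 -506.19846185  247.82102971] 0.1
```

View pics/scene0.png

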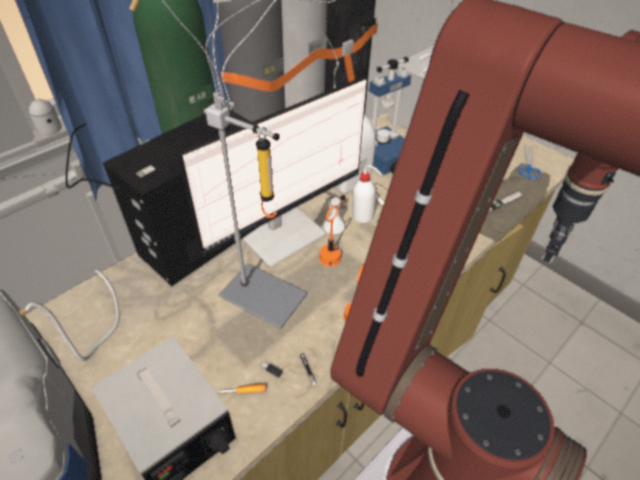

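View pics/top0.png

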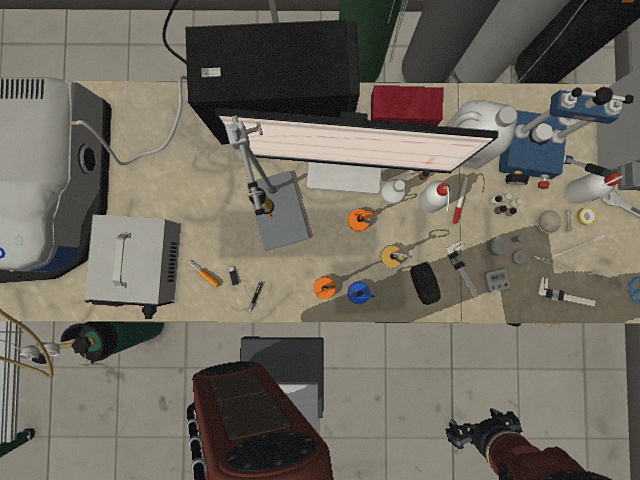

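Scene view: the balance is at (265,170), the hook at (267,211), and the arm hides the hanger. In the top view the things that could be taken for the hanger are orange (360,219), orange (325,288), blue (360,293) and brass/steel (395,256). I choose the brass one by its description. Next I check it in a close crop and measure.

```bash
python3 - <<'E'
from h import *
c=env.camera("top");im=c["image"]
a=cv2.resize(im[230:290,350:450],None,fx=4,fy=4,interpolation=cv2.INTER_CUBIC)
b=cv2.resize(im[160:260,225:325],None,fx=4,fy=4,interpolation=cv2.INTER_CUBIC)
o=np.zeros((400,800,3),np.uint8);o[:240,:400]=a;o[:,400:]=b;cv2.imwrite("pics/crop1.png",o)
hsv=cv2.cvtColor(im,cv2.COLOR_BGR2HSV)
sub=hsv[235:275,370:420];m=cv2.inRange(sub,(15,110,110),(32,255,255))
n,l,s,ce=cv2.connectedComponentsWithStats(m);i=1+s[1:,4].argmax();u,v=ce[i]+[370,235];print("brass",s[i],u,v,onz(c,u,v,29))
# base plate: grey, low saturation
for p in [(325,288),(360,293),(360,219),(437,195),(393,190)]:print(p,onz(c,*p,20).round())
E
```

```text
brass [ 11  11  21  21 271] 389.4981549815498 256.06642066420665 [ 504.62869789 -356.15997872   29.        ]
(325, 288) [ 416. -178.   20.]
(360, 293) [ 402. -275.   20.]
(360, 219) [ 608. -276.   20.]
(437, 195) [ 677. -492.   20.]
(393, 190) [ 690. -368.   20.]
```

View pics/crop1.png

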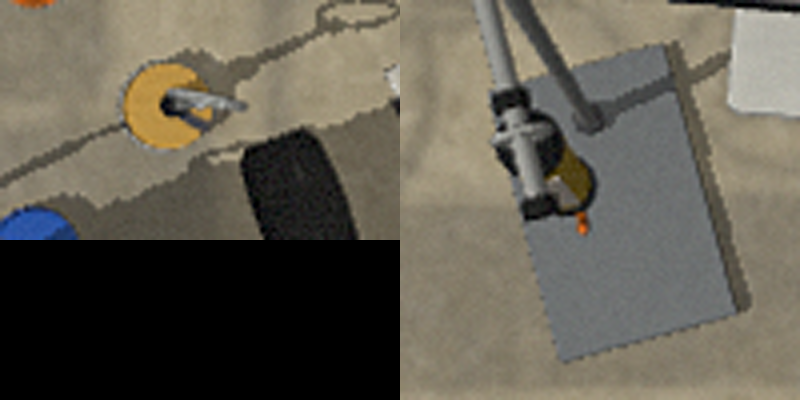

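The crop shows the brass weights with a steel eye, centred near (391,256) in the top image, so the choice is right. The grey plate runs from (266,250) to (310,237) to (292,171). Next I measure the stand.

```bash
python3 - <<'E'
from h import *
c=env.camera("top");im=c["image"].astype(int)
ref=np.median(im[215:235,285:298].reshape(-1,3),axis=0);print(ref)
m=(np.abs(im-ref).max(2)<22).astype(np.uint8)
n,l,s,_=cv2.connectedComponentsWithStats(m,connectivity=4);m=l==l[225,290];print(s[l[225,290]])
R=np.array([onz(c,np.where(m[r])[0].max()+.5,r,14)[:2] for r in range(178,232)],np.float32)
F=np.array([onz(c,k,np.where(m[:,k])[0].max()+.5,14)[:2] for k in range(270,305)],np.float32)
f=lambda P:cv2.fitLine(P,cv2.DIST_HUBER,0,.01,.01).ravel()
r=f(R);g=f(F);print(np.degrees(np.arctan2(r[1],r[0])),np.degrees(np.arctan2(g[1],g[0])))
a=np.linalg.solve(np.c_[r[:2],-g[:2]],g[2:]-r[2:]);cor=r[2:]+a[0]*r[:2]
ex=r[:2]*np.sign(r[0]);ey=np.array([-ex[1],ex[0]]);print("corner",cor,"origin",cor+60*ex+65*ey)
O=cor+60*ex+65*ey
s=env.camera("scene");im2=s["image"];h=cv2.cvtColor(im2,cv2.COLOR_BGR2HSV)
for nm,cc,z in(("top",c,325),("scene",s,330)):
    p=proj(cc,[*O,z]);hh=cv2.cvtColor(cc["image"],cv2.COLOR_BGR2HSV);u,v=p.astype(int)
    mm=cv2.inRange(hh[v-20:v+20,u-20:u+20],(3,150,130),(14,255,255));q=np.argwhere(mm)[:,::-1]+[u-20,v-20]
    print(nm,p,len(q),q.mean(0),q.min(0),q.max(0))
print("case bottom",proj(s,[*O,370]),"tip",[proj(x,[*(O-18*ex),339]) for x in(s,c)])
print("hanger",onz(c,391,256.5,29), "eyeaxis z178",[proj(c,[503,-359,z]) for z in(29,58,178)])
b=im2[120:230,215:315];cv2.imwrite("pics/hook1.png",cv2.resize(b,None,fx=5,fy=5,interpolation=cv2.INTER_CUBIC))
E
```

```text
[112. 112. 110.]
[ 244  178   66   78 2367]
15.96635 -75.04936
corner [ 550.3862  -133.43054] origin [590.19196 -54.43366]
top [268.41806799 211.49384134] 5 [270. 216.] [269 213] [271 217]
scene [269.20900917 212.76100668] 30 [271.33333333 215.43333333] [267 213] [276 217]
case bottom [268.15460633 198.91480226] tip [array([275.96684904, 212.68151405]), array([269.93472637, 218.90481917])]
hanger [ 503.44910597 -360.30253912   29.        ] eyeaxis z178 [array([390.52933767, 256.66072179]), array([392.18636077, 256.39167785]), array([399.96191476, 255.12919353])]
```

View pics/hook1.png

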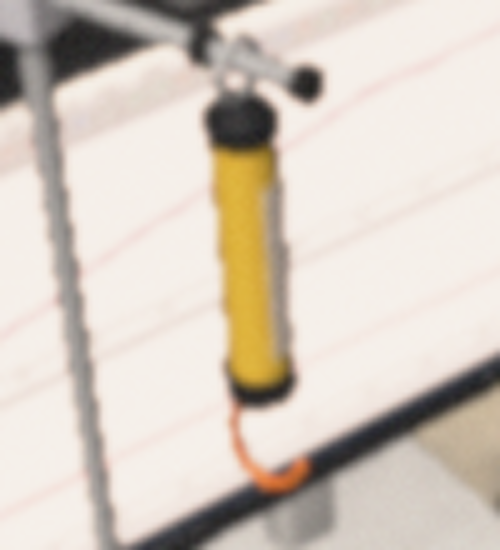

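The crop shows the hook tip at (276,213), which matches the predicted (276,212.7). So the stand pose is O=(590,-54.5), yaw about 15.5°. The hook has to be approached level, so I tilt the tool to 30° below horizontal.

```bash
cat >> h.py <<'E'
from scipy.spatial.transform import Rotation as Ro
def goal(az,pitch):
    a,p=np.radians([az,pitch]);z=np.array([np.cos(a)*np.cos(p),np.sin(a)*np.cos(p),-np.sin(p)])
    y=np.array([np.sin(a),-np.cos(a),0]);return np.c_[np.cross(y,z),y,z]
def rows(*ts):
    s=env.sense();R=np.array(s["ee_rot"]);p=np.array(s["eef_pos"]);print("t",s["t"],"p",p.round(1),"q",np.round(s["joint_positions"],1),"F",np.round(s["contact_force"],1))
    for pos,az,pi in ts:
        r=Ro.from_matrix(R.T@goal(az,pi)).as_rotvec();print("cm",(R.T@(np.array(pos)-p)/10).round(2),"rv",r.round(3))
E
python3 - <<'E'
from h import *
rows(((300,-420,240),0,30),((380,-360,180),0,30))
E
```

```text
t 0.25 p [ 137.9 -506.4  248. ] q [-82.8  16.7  -8.8  64.6   0.   82. ] F [ 0.5 -0.3  0.3]
cm [17.91 -4.08  0.81] rv [-0.14   1.041  0.241]
cm [27.21 -7.76  6.81] rv [-0.14   1.041  0.241]
```

Call:
play_rows --series '[{"x": 4, "y": -1, "z": 0, "rx": -0.023, "ry": 0.17, "rz": 0.04, "hand": 0.4}, {"x": 8, "y": -2, "z": 0, "rx": -0.047, "ry": 0.35, "rz": 0.08, "hand": 0.4}, {"x": 12, "y": -3, "z": 0, "rx": -0.07, "ry": 0.52, "rz": 0.12, "hand": 0.4}, {"x": 15, "y": -3.5, "z": 0.4, "rx": -0.093, "ry": 0.69, "rz": 0.16, "hand": 0.4}, {"x": 18, "y": -4, "z": 0.8, "rx": -0.117, "ry": 0.87, "rz": 0.2, "hand": 0.4}, {"x": 20, "y": -5, "z": 2, "rx": -0.14, "ry": 1.04, "rz": 0.24, "hand": 0.4}, {"x": 22, "y": -5.7, "z": 3.5, "rx": -0.14, "ry": 1.04, "rz": 0.24, "hand": 0.4}, {"x": 25, "y": -6.8, "z": 5, "rx": -0.14, "ry": 1.04, "rz": 0.24, "hand": 0.4}, {"x": 27.2, "y": -7.8, "z": 6.8, "rx": -0.14, "ry": 1.04, "rz": 0.24, "hand": 0.4}, {"x": 27.2, "y": -7.8, "z": 6.8, "rx": -0.14, "ry": 1.04, "rz": 0.24, "hand": 0.4}]'

```text
t: 1.5
eef_pos: [380.4, -357.6, 179.4]
ee_rot: [[0.501, 0.002, 0.865], [0.0, -1.0, 0.003], [0.865, -0.001, -0.501]]
contact_force: [-0.2, 1.1, -0.2]
opening: 0.599
grasp_force: 0.0
```

```bash
python3 - <<'E'
from h import *
w=env.camera("wrist");s=env.camera("scene");t=env.camera("top")
o=np.zeros((480,800,3),np.uint8);o[:360,:480]=cv2.resize(w["image"],(480,360),interpolation=cv2.INTER_AREA)
H=[503.5,-360.3]
for k,c in enumerate((s,t)):
    u,v=proj(c,[*H,110]).astype(int);print(u,v,[proj(c,[*H,z]).round(1) for z in(0,29,178)])
    u=np.clip(u,40,600);v=np.clip(v,40,440)
    o[k*240:k*240+240,480:]=cv2.resize(c["image"][v-30:v+30,u-40:u+40],(320,240),interpolation=cv2.INTER_CUBIC)
cv2.imwrite("pics/w1.png",o);cv2.imwrite("pics/w1full.png",w["image"])
print([proj(w,[*H,z]).round(1) for z in(0,29,58,178,198)],w["fx"],-np.array(w["R"]).T@np.array(w["t"]))
rows(((503.5,-360,60),0,30))
E
```

```text
380 235 [array([376.7, 261.8]), array([377.8, 255.1]), array([383.9, 217.2])]
395 255 [array([389.4, 256.7]), array([391. , 256.5]), array([400.5, 254.9])]
[array([333.1, 309.4]), array([333.3, 291.7]), array([333.6, 271.7]), array([335.4, 148.1]), array([335.9, 117.3])] 388.62134278206565 [ 311.67355036 -357.06657602  312.44343182]
t 1.65 p [ 379.6 -360.8  180.8] q [-83.6  16.8 -51.   11.2  59.3 102.6] F [ 0.  -0.4 -0.1]
cm [-4.26 -0.11 16.77] rv [0.001 0.001 0.002]
```

View pics/w1.png

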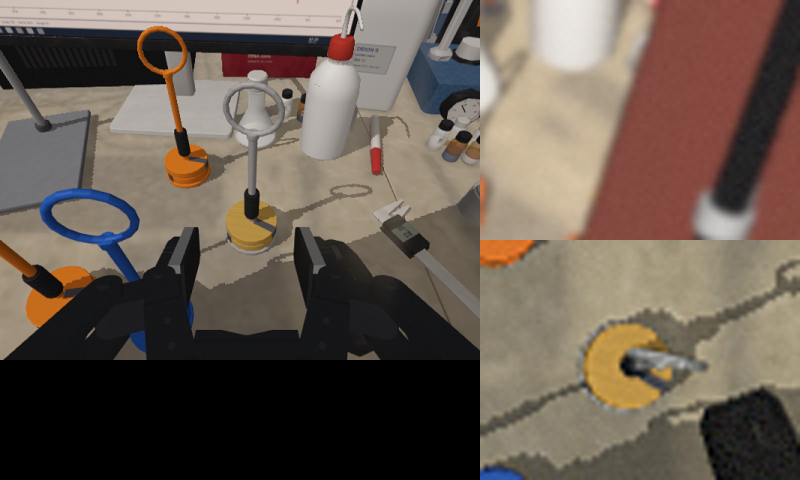

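The wrist view shows the hanger between the fingers. In full-resolution pixels its brass is at (336,300) and its eye at (338,144), 3 px right of the prediction, so y is about -362. The blue look-alike is clear on the left. Next I approach and grip.

Call:
play_rows --series '[{"x": -1, "y": 0.1, "z": 3, "hand": 0.4}, {"x": -2, "y": 0.1, "z": 6, "hand": 0.4}, {"x": -3, "y": 0.1, "z": 9, "hand": 0.4}, {"x": -3.8, "y": 0.1, "z": 12, "hand": 0.4}, {"x": -4.2, "y": 0.1, "z": 14.5, "hand": 0.4}, {"x": -4.3, "y": 0.1, "z": 16.5, "hand": 0.4}, {"x": -4.3, "y": 0.1, "z": 16.9, "hand": 0.4}, {"x": -4.3, "y": 0.1, "z": 16.9, "hand": 0.6}, {"x": -4.3, "y": 0.1, "z": 16.9, "hand": 0.8}, {"x": -4.3, "y": 0.1, "z": 16.9, "hand": 1}, {"x": -4.3, "y": 0.1, "z": 16.9, "hand": 1}, {"x": -4.3, "y": 0.1, "z": 16.9, "hand": 1}]'

```text
invalid input at $.series[0]: expected keys x, y, z, rx, ry, rz, hand
```

Call:
play_rows --series '[{"x": 0, "hand": 1}, {"x": 0, "hand": 1}, {"x": 0, "hand": 1}]'

```text
invalid input at $.series[0]: expected keys x, y, z, rx, ry, rz, hand
```

Call:
play_rows --series '[{"x": -1, "y": 0.1, "z": 3, "rx": 0, "ry": 0, "rz": 0, "hand": 0.4}, {"x": -2, "y": 0.1, "z": 6, "rx": 0, "ry": 0, "rz": 0, "hand": 0.4}, {"x": -3, "y": 0.1, "z": 9, "rx": 0, "ry": 0, "rz": 0, "hand": 0.4}, {"x": -3.8, "y": 0.1, "z": 12, "rx": 0, "ry": 0, "rz": 0, "hand": 0.4}, {"x": -4.2, "y": 0.1, "z": 14.5, "rx": 0, "ry": 0, "rz": 0, "hand": 0.4}, {"x": -4.3, "y": 0.1, "z": 16.5, "rx": 0, "ry": 0, "rz": 0, "hand": 0.4}, {"x": -4.3, "y": 0.1, "z": 16.9, "rx": 0, "ry": 0, "rz": 0, "hand": 0.4}, {"x": -4.3, "y": 0.1, "z": 16.9, "rx": 0, "ry": 0, "rz": 0, "hand": 0.6}, {"x": -4.3, "y": 0.1, "z": 16.9, "rx": 0, "ry": 0, "rz": 0, "hand": 0.7}, {"x": -4.3, "y": 0.1, "z": 16.9, "rx": 0, "ry": 0, "rz": 0, "hand": 0.8}, {"x": -4.3, "y": 0.1, "z": 16.9, "rx": 0, "ry": 0, "rz": 0, "hand": 1}, {"x": -4.3, "y": 0.1, "z": 16.9, "rx": 0, "ry": 0, "rz": 0, "hand": 1}]'

```text
t: 3.15
eef_pos: [504.7, -361.8, 59.1]
ee_rot: [[0.5, -0.0, 0.866], [0.002, -1.0, -0.001], [0.866, 0.003, -0.5]]
contact_force: [-4.8, -1.7, 5.5]
opening: 0.165
grasp_force: 58.5
```

Call:
play_rows --series '[{"x": 0, "y": 0, "z": 0, "rx": 0, "ry": 0, "rz": 0, "hand": 1}, {"x": 0, "y": 0, "z": 0, "rx": 0, "ry": 0, "rz": 0, "hand": 1}, {"x": 0, "y": 0, "z": 0, "rx": 0, "ry": 0, "rz": 0, "hand": 1}]'

```text
t: 3.52
eef_pos: [504.7, -361.7, 59.1]
ee_rot: [[0.5, 0.0, 0.866], [0.002, -1.0, -0.001], [0.866, 0.003, -0.5]]
contact_force: [-4.9, -2.4, 6.1]
opening: 0.166
grasp_force: 58.5
```

Call:
play_rows --series '[{"x": 0.9, "y": 0, "z": -0.5, "rx": 0, "ry": 0, "rz": 0, "hand": 1}, {"x": 2.6, "y": 0, "z": -1.5, "rx": 0, "ry": 0, "rz": 0, "hand": 1}, {"x": 5.2, "y": 0, "z": -3, "rx": 0, "ry": 0, "rz": 0, "hand": 1}, {"x": 7.8, "y": 0, "z": -4.5, "rx": 0, "ry": 0, "rz": 0, "hand": 1}, {"x": 10.4, "y": 0, "z": -6, "rx": 0, "ry": 0, "rz": 0, "hand": 1}, {"x": 13, "y": 0, "z": -7.5, "rx": 0, "ry": 0, "rz": 0, "hand": 1}, {"x": 15.6, "y": 0, "z": -9, "rx": 0, "ry": 0, "rz": 0, "hand": 1}, {"x": 15.6, "y": 0, "z": -9, "rx": 0, "ry": 0, "rz": 0, "hand": 1}]'

```text
t: 4.53
eef_pos: [505.1, -360.8, 240.8]
ee_rot: [[0.5, 0.001, 0.866], [0.004, -1.0, -0.001], [0.866, 0.004, -0.5]]
contact_force: [0.1, -1.3, -3.1]
opening: 0.169
grasp_force: 58.9
```

```bash
python3 - <<'E'
from h import *
t=env.camera("top");w=env.camera("wrist")
p=np.array(env.sense()["eef_pos"]);print(p)
u,v=proj(t,[p[0],p[1],p[2]+118]);print("eye centre pred top",u,v)
u=int(u);v=int(v);o=np.zeros((480,800,3),np.uint8)
o[:,:]=0;a=t["image"][v-30:v+30,u-40:u+40];o[:300,400:]=cv2.resize(a,(400,300),interpolation=cv2.INTER_CUBIC)
uw,vw=proj(w,[p[0],p[1],p[2]+118]);print("wrist",uw,vw);o[:300,:400]=cv2.resize(w["image"],(400,300),interpolation=cv2.INTER_AREA)
cv2.imwrite("pics/l1.png",o);print("top crop origin",u-40,v-30,"x5")
E
```

```text
[ 504.50623503 -359.92710382  237.86463314]
eye centre pred top 415.60920161051047 251.9268528688455
wrist 333.77933153261466 -32.970391994537124
top crop origin 375 221 x5
```

View pics/l1.png

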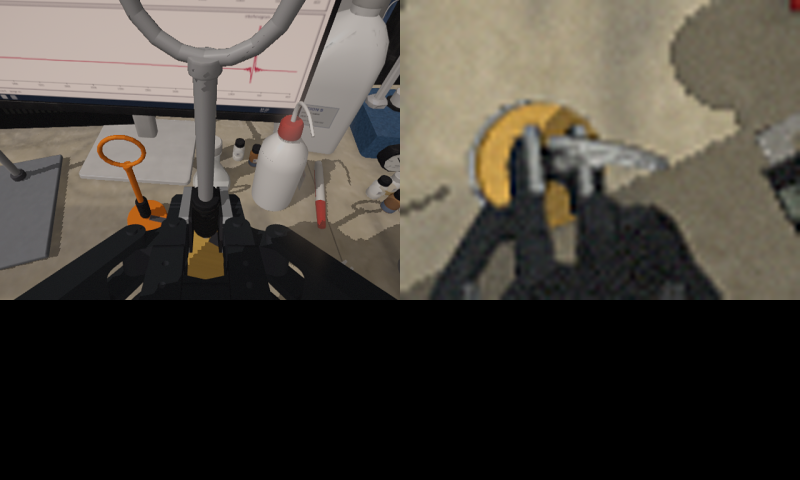

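The picture shows the hanger held upright in the fingers. The eye's centre is at (416.4,251.8) in the top view against (415.6,251.9) predicted, and the eye's yaw is about -7°. Next I carry it to a standoff 70 mm in front of the hook, turned by +22°.

```bash
python3 - <<'E'
from h import *
rows(((510,-265,240),7,30),((517,-170,240),15,30),((524,-73,240),22,30),((524,-73,206),22,30))
E
```

```text
t 4.625 p [ 504.5 -359.9  237.9] q [-66.1  12.9 -47.3  -5.2  52.3 131.4] F [ 0.5 -0.1 -3.3]
cm [ 0.46 -9.49  0.37] rv [ 0.106  0.002 -0.061]
cm [  0.82 -18.99   0.98] rv [ 0.226  0.002 -0.131]
cm [  1.18 -28.69   1.58] rv [ 0.332  0.002 -0.192]
cm [ -1.77 -28.69   3.29] rv [ 0.332  0.002 -0.192]
```

Call:
play_rows --series '[{"x": 0.1, "y": -2, "z": 0.1, "rx": 0.03, "ry": 0, "rz": -0.02, "hand": 1}, {"x": 0.3, "y": -6, "z": 0.3, "rx": 0.07, "ry": 0, "rz": -0.04, "hand": 1}, {"x": 0.5, "y": -10, "z": 0.5, "rx": 0.12, "ry": 0, "rz": -0.07, "hand": 1}, {"x": 0.7, "y": -14, "z": 0.7, "rx": 0.17, "ry": 0, "rz": -0.1, "hand": 1}, {"x": 0.8, "y": -18, "z": 0.9, "rx": 0.22, "ry": 0, "rz": -0.13, "hand": 1}, {"x": 1, "y": -22, "z": 1.2, "rx": 0.26, "ry": 0, "rz": -0.15, "hand": 1}, {"x": 1.1, "y": -25.5, "z": 1.4, "rx": 0.3, "ry": 0, "rz": -0.175, "hand": 1}, {"x": 1.2, "y": -27.7, "z": 1.6, "rx": 0.32, "ry": 0, "rz": -0.185, "hand": 1}, {"x": 1.2, "y": -28.7, "z": 1.6, "rx": 0.332, "ry": 0, "rz": -0.192, "hand": 1}, {"x": -0.5, "y": -28.7, "z": 2.6, "rx": 0.332, "ry": 0, "rz": -0.192, "hand": 1}, {"x": -1.8, "y": -28.7, "z": 3.3, "rx": 0.332, "ry": 0, "rz": -0.192, "hand": 1}, {"x": -1.8, "y": -28.7, "z": 3.3, "rx": 0.332, "ry": 0, "rz": -0.192, "hand": 1}]'

```text
t: 6.12
eef_pos: [523.5, -73.1, 204.6]
ee_rot: [[0.466, 0.375, 0.801], [0.187, -0.927, 0.325], [0.865, -0.002, -0.502]]
contact_force: [-0.3, -0.9, -2.4]
opening: 0.165
grasp_force: 58.8
```

```bash
python3 - <<'E'
from h import *
t=env.camera("top");w=env.camera("wrist");s=env.camera("scene")
p=np.array(env.sense()["eef_pos"]);o=np.zeros((600,800,3),np.uint8)
E=[p[0]-1.4,p[1]-.6]
for nm,c,x0 in(("scene",s,0),("top",t,400)):
    u,v=proj(c,[*E,p[2]+119]);a,b=int(u)-40,int(v)-30
    o[:300,x0:x0+400]=cv2.resize(c["image"][b:b+60,a:a+80],(400,300),interpolation=cv2.INTER_CUBIC)
    f=lambda X:(proj(c,X)-[a,b])*5+[x0,0]
    print(nm,a,b,"eye c",f([*E,p[2]+119]).round(),"eye top",f([*E,p[2]+141]).round(),"tip",f([572.8,-59.3,339]).round(),"seat",f([590,-54.5,320]).round())
o[300:,:400]=cv2.resize(w["image"],(400,300),interpolation=cv2.INTER_AREA)
cv2.imwrite("pics/s1.png",o)
rows(((588,-55.5,206),22,30))
E
```

```text
scene 256 195 eye c [205. 154.] eye top [204. 117.] tip [100.  89.] seat [ 68. 106.]
top 237 213 eye c [603. 151.] eye top [598. 148.] tip [564.  30.] seat [559.  -6.]
t 6.275 p [524.4 -73.9 206.4] q [-44.8   7.7 -63.1 -15.   52.7 130.5] F [ 0.7 -0.1 -2.2]
cm [3.26 0.67 5.73] rv [0.001 0.001 0.001]
```

View pics/s1.png

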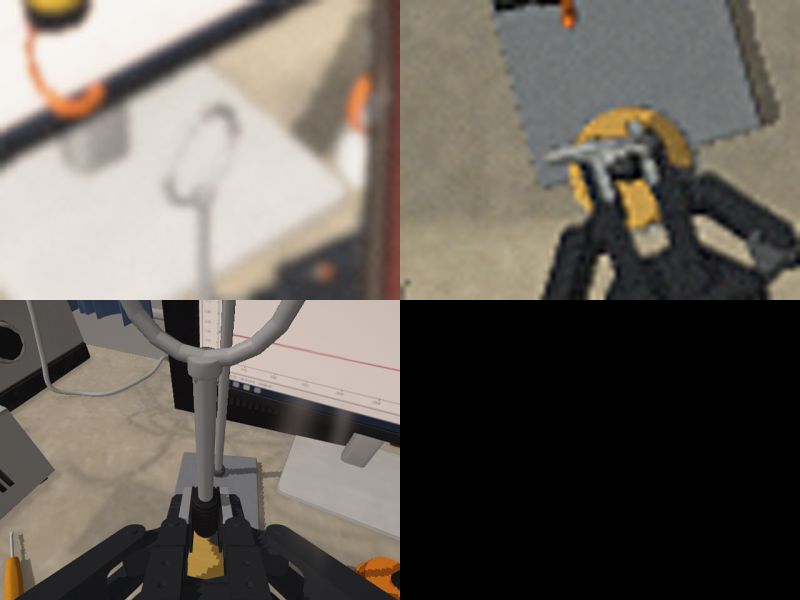

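Scene part of the picture: the eye's centre is at (205,153), as predicted, and the hook tip at (100,91) against (100,89). In the top part the eye's yaw is about 15–19°. Next I move the eye over the tip.

Call:
play_rows --series '[{"x": 0.4, "y": 0.1, "z": 0.8, "rx": 0, "ry": 0, "rz": 0, "hand": 1}, {"x": 0.9, "y": 0.2, "z": 1.6, "rx": 0, "ry": 0, "rz": 0, "hand": 1}, {"x": 1.4, "y": 0.3, "z": 2.4, "rx": 0, "ry": 0, "rz": 0, "hand": 1}, {"x": 1.8, "y": 0.3, "z": 3.2, "rx": 0, "ry": 0, "rz": 0, "hand": 1}, {"x": 2.2, "y": 0.4, "z": 3.9, "rx": 0, "ry": 0, "rz": 0, "hand": 1}, {"x": 2.6, "y": 0.5, "z": 4.6, "rx": 0, "ry": 0, "rz": 0, "hand": 1}, {"x": 3, "y": 0.6, "z": 5.2, "rx": 0, "ry": 0, "rz": 0, "hand": 1}, {"x": 3.3, "y": 0.6, "z": 5.8, "rx": 0, "ry": 0, "rz": 0, "hand": 1}, {"x": 3.3, "y": 0.6, "z": 5.8, "rx": 0, "ry": 0, "rz": 0, "hand": 1}, {"x": 3.3, "y": 0.6, "z": 5.8, "rx": 0, "ry": 0, "rz": 0, "hand": 1}]'

```text
t: 7.52
eef_pos: [588.2, -54.2, 205.5]
ee_rot: [[0.464, 0.375, 0.802], [0.188, -0.927, 0.324], [0.865, 0.001, -0.501]]
contact_force: [0.1, -0.9, -3.2]
opening: 0.167
grasp_force: 58.9
```

```bash
python3 - <<'E'
from h import *
t=env.camera("top");s=env.camera("scene")
S=[env.camera("wrist") and env.sense() for _ in range(4)]
p=np.mean([x["eef_pos"] for x in S],0);print(p,np.mean([x["contact_force"] for x in S],0))
o=np.zeros((300,800,3),np.uint8);E=[p[0]-1.4,p[1]-.6]
for nm,c,x0 in(("scene",s,0),("top",t,400)):
    u,v=proj(c,[*E,p[2]+119]);a,b=int(u)-40,int(v)-30
    o[:300,x0:x0+400]=cv2.resize(c["image"][b:b+60,a:a+80],(400,300),interpolation=cv2.INTER_CUBIC)
    f=lambda X:(proj(c,X)-[a,b])*5+[x0,0]
    print(nm,a,b,"eye c",f([*E,p[2]+119]).round(),"eye top",f([*E,p[2]+141]).round(),"tip",f([572.8,-59.3,339]).round(),"seat",f([590,-54.5,320]).round())
cv2.imwrite("pics/e1.png",o)
R=np.array(S[-1]["ee_rot"]);print("1cm down:",R.T@[0,0,-1])
E
```

```text
[588.28191076 -54.45558268 205.6434399 ] [ 0.67636129 -0.25492476 -2.90986442]
scene 230 185 eye c [203. 151.] eye top [200. 114.] tip [230. 139.] seat [198. 156.]
top 228 183 eye c [604. 150.] eye top [598. 144.] tip [609. 180.] seat [604. 144.]
1cm down: [-0.8654598  -0.0012229   0.50097689]
```

View pics/e1.png

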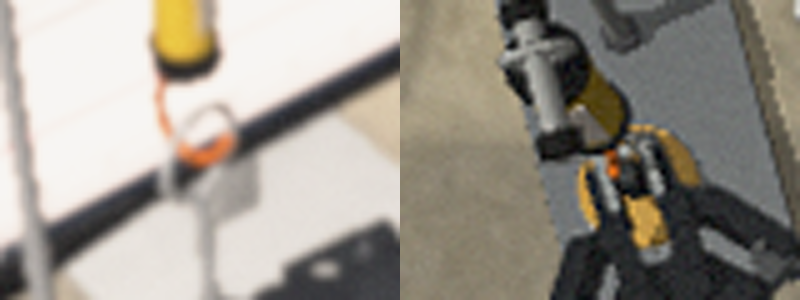

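The picture shows the orange hook passing through the eye, with the eye's top arc above the hook between the tip (230,140) and the back. No contact force shows. Next I lower it.

Call:
play_rows --series '[{"x": -0.43, "y": 0, "z": 0.25, "rx": 0, "ry": 0, "rz": 0, "hand": 1}, {"x": -0.87, "y": 0, "z": 0.5, "rx": 0, "ry": 0, "rz": 0, "hand": 1}, {"x": -1.3, "y": 0, "z": 0.75, "rx": 0, "ry": 0, "rz": 0, "hand": 1}, {"x": -1.73, "y": 0, "z": 1, "rx": 0, "ry": 0, "rz": 0, "hand": 1}, {"x": -2.17, "y": 0, "z": 1.25, "rx": 0, "ry": 0, "rz": 0, "hand": 1}, {"x": -2.6, "y": 0, "z": 1.5, "rx": 0, "ry": 0, "rz": 0, "hand": 1}, {"x": -3.03, "y": 0, "z": 1.75, "rx": 0, "ry": 0, "rz": 0, "hand": 1}, {"x": -3.46, "y": 0, "z": 2, "rx": 0, "ry": 0, "rz": 0, "hand": 1}, {"x": -3.9, "y": 0, "z": 2.25, "rx": 0, "ry": 0, "rz": 0, "hand": 1}, {"x": -3.9, "y": 0, "z": 2.25, "rx": 0, "ry": 0, "rz": 0, "hand": 1}, {"x": -3.9, "y": 0, "z": 2.25, "rx": 0, "ry": 0, "rz": 0, "hand": 1}]'

```text
t: 9.2
eef_pos: [588.5, -54.4, 160.7]
ee_rot: [[0.464, 0.375, 0.803], [0.189, -0.927, 0.324], [0.866, 0.001, -0.501]]
contact_force: [0.1, 0.3, -0.7]
opening: 0.162
grasp_force: 58.9
```

```bash
python3 - <<'E'
from h import *
s=env.camera("scene");S=[env.camera("wrist") and env.sense() for _ in range(5)]
p=np.mean([x["eef_pos"] for x in S],0);print(p,np.mean([x["contact_force"] for x in S],0))
hh=cv2.cvtColor(s["image"],cv2.COLOR_BGR2HSV)
m=cv2.inRange(hh[180:250,240:300],(3,140,120),(14,255,255));q=np.argwhere(m);print("orange rows",q.min(0)+[180,240],q.max(0)+[180,240])
print([ (z,proj(s,[590,-54.5,z-6]).round(1)) for z in(320,300,295,280)])
E
```

```text
[588.44739098 -54.46590931 160.83550747] [-0.30350334  0.03500001 -0.0273607 ]
orange rows [217 263] [224 275]
[(320, array([269.7, 218.1])), (300, array([270.2, 224.6])), (295, array([270.3, 226.2])), (280, array([270.7, 230.9]))]
```

Caught: the force rose by 2.9 N and the hook has come down about 20 mm. Next I pull to about 6 N and hold.

Call:
play_rows --series '[{"x": -0.43, "y": 0, "z": 0.25, "rx": 0, "ry": 0, "rz": 0, "hand": 1}, {"x": -0.87, "y": 0, "z": 0.5, "rx": 0, "ry": 0, "rz": 0, "hand": 1}, {"x": -1.3, "y": 0, "z": 0.75, "rx": 0, "ry": 0, "rz": 0, "hand": 1}, {"x": -1.73, "y": 0, "z": 1, "rx": 0, "ry": 0, "rz": 0, "hand": 1}, {"x": -2.08, "y": 0, "z": 1.2, "rx": 0, "ry": 0, "rz": 0, "hand": 1}, {"x": -2.34, "y": 0, "z": 1.35, "rx": 0, "ry": 0, "rz": 0, "hand": 1}, {"x": -2.34, "y": 0, "z": 1.35, "rx": 0, "ry": 0, "rz": 0, "hand": 1}, {"x": -2.34, "y": 0, "z": 1.35, "rx": 0, "ry": 0, "rz": 0, "hand": 1}, {"x": -2.34, "y": 0, "z": 1.35, "rx": 0, "ry": 0, "rz": 0, "hand": 1}, {"x": -2.34, "y": 0, "z": 1.35, "rx": 0, "ry": 0, "rz": 0, "hand": 1}]'

```text
t: 10.75
eef_pos: [588.4, -54.5, 133.8]
ee_rot: [[0.464, 0.375, 0.803], [0.189, -0.927, 0.323], [0.866, 0.002, -0.501]]
contact_force: [0.2, 0.0, 3.4]
opening: 0.166
grasp_force: 59.1
```

```bash
python3 - <<'E'
from h import *
s=env.camera("scene");S=[env.camera("wrist") and env.sense() for _ in range(6)]
p=np.mean([x["eef_pos"] for x in S],0);print(S[-1]["t"],p,np.mean([x["contact_force"] for x in S],0))
hh=cv2.cvtColor(s["image"],cv2.COLOR_BGR2HSV)
m=cv2.inRange(hh[180:250,240:300],(3,140,120),(14,255,255));q=np.argwhere(m);print("orange rows",q.min(0)+[180,240],q.max(0)+[180,240])
print([ (z,proj(s,[590,-54.5,z-6]).round(1)) for z in(280,275,270,265)])
cv2.imwrite("pics/p1.png",cv2.resize(s["image"][180:255,225:325],None,fx=5,fy=5,interpolation=cv2.INTER_CUBIC))
E
```

```text
11.1 [588.36396603 -54.48079422 133.66648701] [-0.14013173  0.19154872  3.05920673]
orange rows [218 261] [231 276]
[(280, array([270.7, 230.9])), (275, array([270.8, 232.5])), (270, array([270.9, 234. ])), (265, array([271. , 235.6]))]
```

View pics/p1.png

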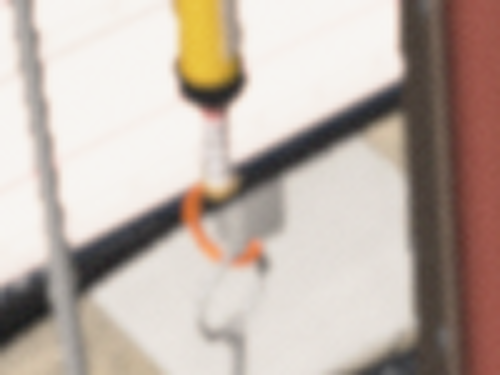

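The picture shows the eye caught in the hook at (240,258) and the ringed rod drawn out below the collar. The reading is about 5.95 N (3.06 + 2.9, extension about 47 mm) and it has been held. Next I ease it back up to where the balance alone carries the weight.

Call:
play_rows --series '[{"x": 0.3, "y": 0, "z": -0.17, "rx": 0, "ry": 0, "rz": 0, "hand": 1}, {"x": 0.6, "y": 0, "z": -0.35, "rx": 0, "ry": 0, "rz": 0, "hand": 1}, {"x": 0.95, "y": 0, "z": -0.55, "rx": 0, "ry": 0, "rz": 0, "hand": 1}, {"x": 1.3, "y": 0, "z": -0.75, "rx": 0, "ry": 0, "rz": 0, "hand": 1}, {"x": 1.65, "y": 0, "z": -0.95, "rx": 0, "ry": 0, "rz": 0, "hand": 1}, {"x": 1.95, "y": 0, "z": -1.13, "rx": 0, "ry": 0, "rz": 0, "hand": 1}, {"x": 2.17, "y": 0, "z": -1.25, "rx": 0, "ry": 0, "rz": 0, "hand": 1}, {"x": 2.25, "y": 0, "z": -1.3, "rx": 0, "ry": 0, "rz": 0, "hand": 1}, {"x": 2.25, "y": 0, "z": -1.3, "rx": 0, "ry": 0, "rz": 0, "hand": 1}, {"x": 2.25, "y": 0, "z": -1.3, "rx": 0, "ry": 0, "rz": 0, "hand": 1}]'

```text
t: 12.35
eef_pos: [588.3, -54.4, 159.4]
ee_rot: [[0.464, 0.375, 0.803], [0.189, -0.927, 0.324], [0.865, 0.001, -0.501]]
contact_force: [0.5, -0.3, 1.3]
opening: 0.165
grasp_force: 59.1
```

```bash
python3 - <<'E'
from h import *
S=[env.camera("wrist") and env.sense() for _ in range(8)]
p=np.mean([x["eef_pos"] for x in S],0);print(S[-1]["t"],p,np.mean([x["contact_force"] for x in S],0))
E
```

```text
12.75 [588.29073576 -54.3962852  159.4618147 ] [ 0.11564416 -0.0505022   0.0375837 ]
```

The vertical force is zero, so the hanger's weight and the spring are in balance. Now I release.

Call:
play_rows --series '[{"x": 0, "y": 0, "z": 0, "rx": 0, "ry": 0, "rz": 0, "hand": 0.78}, {"x": 0, "y": 0, "z": 0, "rx": 0, "ry": 0, "rz": 0, "hand": 0.75}, {"x": 0, "y": 0, "z": 0, "rx": 0, "ry": 0, "rz": 0, "hand": 0.7}, {"x": 0, "y": 0, "z": 0, "rx": 0, "ry": 0, "rz": 0, "hand": 0.6}, {"x": 0, "y": 0, "z": 0, "rx": 0, "ry": 0, "rz": 0, "hand": 0.45}, {"x": 0, "y": 0, "z": 0, "rx": 0, "ry": 0, "rz": 0, "hand": 0.4}, {"x": 0, "y": 0, "z": 0, "rx": 0, "ry": 0, "rz": 0, "hand": 0.4}, {"x": 0, "y": 0, "z": -1, "rx": 0, "ry": 0, "rz": 0, "hand": 0.4}, {"x": 0, "y": 0, "z": -3, "rx": 0, "ry": 0, "rz": 0, "hand": 0.4}, {"x": 0, "y": 0, "z": -6, "rx": 0, "ry": 0, "rz": 0, "hand": 0.4}, {"x": 0, "y": 0, "z": -9, "rx": 0, "ry": 0, "rz": 0, "hand": 0.4}, {"x": 0, "y": 0, "z": -11, "rx": 0, "ry": 0, "rz": 0, "hand": 0.4}]'

```text
t: 14.25
eef_pos: [498.9, -90.4, 215.7]
ee_rot: [[0.464, 0.374, 0.803], [0.189, -0.928, 0.323], [0.866, 0.002, -0.5]]
contact_force: [-0.7, -0.0, -1.3]
opening: 0.598
grasp_force: 0.0
```

Call:
play_rows --series '[{"x": 0, "y": 0, "z": 0, "rx": 0, "ry": 0, "rz": 0, "hand": 0.4}, {"x": 0, "y": 0, "z": 0, "rx": 0, "ry": 0, "rz": 0, "hand": 0.4}, {"x": 0, "y": 0, "z": 0, "rx": 0, "ry": 0, "rz": 0, "hand": 0.4}, {"x": 0, "y": 0, "z": 0, "rx": 0, "ry": 0, "rz": 0, "hand": 0.4}, {"x": 0, "y": 0, "z": 0, "rx": 0, "ry": 0, "rz": 0, "hand": 0.4}, {"x": 0, "y": 0, "z": 0, "rx": 0, "ry": 0, "rz": 0, "hand": 0.4}, {"x": 0, "y": 0, "z": 0, "rx": 0, "ry": 0, "rz": 0, "hand": 0.4}, {"x": 0, "y": 0, "z": 0, "rx": 0, "ry": 0, "rz": 0, "hand": 0.4}, {"x": 0, "y": 0, "z": 0, "rx": 0, "ry": 0, "rz": 0, "hand": 0.4}, {"x": 0, "y": 0, "z": 0, "rx": 0, "ry": 0, "rz": 0, "hand": 0.4}, {"x": 0, "y": 0, "z": 0, "rx": 0, "ry": 0, "rz": 0, "hand": 0.4}, {"x": 0, "y": 0, "z": 0, "rx": 0, "ry": 0, "rz": 0, "hand": 0.4}]'

```text
t: 15.75
eef_pos: [500.0, -90.0, 214.7]
ee_rot: [[0.464, 0.375, 0.803], [0.189, -0.927, 0.324], [0.865, 0.001, -0.501]]
contact_force: [0.5, 0.1, -0.2]
opening: 0.602
grasp_force: 0.0
```

```bash
python3 - <<'E'
from h import *
S=[];I=[]
for k in range(16):
    c=env.camera("wrist");g=cv2.cvtColor(c["image"],cv2.COLOR_BGR2GRAY).astype(np.float32);I.append(g)
s=env.camera("scene")
A=I[0][:330,180:460];print([np.round(cv2.phaseCorrelate(A,g[:330,180:460])[0],2).tolist() for g in I[3::4]],[round(float(np.abs(g-I[0]).mean()),2) for g in I[1::3]])
x=env.sense();print(x["t"],x["eef_pos"],x["contact_force"],x["opening"])
o=np.zeros((360,800,3),np.uint8);o[:,:480]=cv2.resize(c["image"],(480,360));o[:,480:]=cv2.resize(s["image"][185:275,235:315],(320,360),interpolation=cv2.INTER_CUBIC);cv2.imwrite("pics/f1.png",o)
E
```

```text
[[0.07, 0.01], [0.36, 0.12], [0.33, 0.11], [0.07, 0.0]] [0.73, 0.88, 1.05, 1.07, 0.92]
16.6 [500.03376682 -90.0053702  214.68860434] [0.45493468 0.85493167 0.06145955] 0.5942430889024305
```

View pics/f1.png

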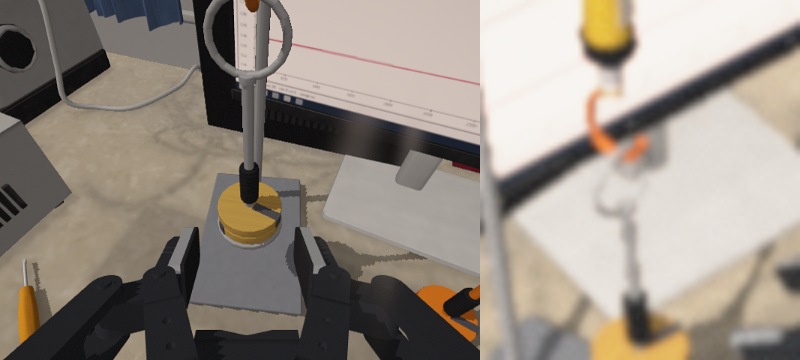

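The picture shows the hanger hanging upright from the orange hook, with the fingers clear of it and only sub-pixel sway left. I let it settle, then hand in.

Call:
play_rows --series '[{"x": 0, "y": 0, "z": -1, "rx": 0, "ry": 0, "rz": 0, "hand": 0.4}, {"x": 0, "y": 0, "z": -2, "rx": 0, "ry": 0, "rz": 0, "hand": 0.4}, {"x": 0, "y": 0, "z": -3, "rx": 0, "ry": 0, "rz": 0, "hand": 0.4}, {"x": 0, "y": 0, "z": -3, "rx": 0, "ry": 0, "rz": 0, "hand": 0.4}, {"x": 0, "y": 0, "z": -3, "rx": 0, "ry": 0, "rz": 0, "hand": 0.4}, {"x": 0, "y": 0, "z": -3, "rx": 0, "ry": 0, "rz": 0, "hand": 0.4}, {"x": 0, "y": 0, "z": -3, "rx": 0, "ry": 0, "rz": 0, "hand": 0.4}, {"x": 0, "y": 0, "z": -3, "rx": 0, "ry": 0, "rz": 0, "hand": 0.4}, {"x": 0, "y": 0, "z": -3, "rx": 0, "ry": 0, "rz": 0, "hand": 0.4}, {"x": 0, "y": 0, "z": -3, "rx": 0, "ry": 0, "rz": 0, "hand": 0.4}, {"x": 0, "y": 0, "z": -3, "rx": 0, "ry": 0, "rz": 0, "hand": 0.4}, {"x": 0, "y": 0, "z": -3, "rx": 0, "ry": 0, "rz": 0, "hand": 0.4}]'

```text
t: 18.1
eef_pos: [476.0, -99.7, 229.7]
ee_rot: [[0.464, 0.375, 0.803], [0.189, -0.927, 0.324], [0.865, 0.001, -0.501]]
contact_force: [-0.3, -0.5, -0.3]
opening: 0.602
grasp_force: 0.0
```

```bash
python3 -c "
from plant import env
print(env.sign_off())"
```

```text
the job is handed in; nothing more can be done
None
```

The brass hanger hangs by its eye on the balance's hook, after a pull to about 6 N while held, an ease back up and a release; I handed the job in at about 18 s, and no verdict was returned.

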